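Pin the jar brace and unscrew the jar's cap

TASK

On the swivelling jar brace, drop the steel locking pin from the pine block all the way down through the hole in the holder's ear into the base, so that the jar cannot spin, and let go of it. Then unscrew the tight cap anticlockwise (seen from above) until its threads let go, lift it straight up and finish while still holding it level over the jar, its lower edge about 20 mm above the mouth. The pin stays in; leave the wooden dowel and the other things on the bench where they are.

Things in the scene. Friction and masses are not known exactly. Their poses are not given: they have to be found in the camera images.
- pin_mid (a point): Steel locking pin, 100 mm long, 80 g, standing upright and loose in the pine block, its tip on the bench: smooth round shaft 10 mm in diameter and 55 mm long below, thicker ribbed round grip 18 mm in diameter and 45 mm long on top. This point is on its axis, 50 mm above the tip (5 mm below the grip); z points from tip to grip.
- pin_tip (a point): The lower end of the locking pin, on its axis; axes as at pin_mid.
- pin_block: Fixed pine block, 60 x 130 x 36 mm. Origin: centre of its underside, on the bench. y runs along its long side; two 11 mm holes, right through to the bench, lie at y = -32 and +32 mm. One holds the pin, the other the dowel; either way round.
- dowel: Plain wooden dowel, 10 mm in diameter and 75 mm long, without a grip, standing in the other hole of the pine block; leave it there. Origin: centre of its lower end.
- ear_hole (a point): Centre of the top of the 12 mm hole in the ear (40 x 36 x 8 mm) of the aluminium jar holder, 38 mm above the bench. 2 mm under the ear a fixed steel block has the same hole in line; its floor, where the pin's tip comes to rest, is 30 mm below this point. x points from the hole to the jar's axis, 95 mm away; z up.
- jar_mouth (a point): Centre of the rim of the amber glass jar, 116 mm above the bench, on the axis about which jar and holder turn; z up, x away from the ear. Jar 74 mm in diameter with a 40 mm neck, fixed to the 92 mm wide holder. A sprung rubber seal 32 mm wide in the mouth rises 6.5 mm above the rim when the cap is off.
- cap_center (a point): Centre (half-way up) of the ribbed steel cap on the jar: 58 mm in diameter, 28 mm high, 70 g, flat top 128.5 mm above the bench, z up. Up to 0.5 N m loosens it. Turned anticlockwise from above, its lugs leave the threads after 58 degrees and meet a stop after 96, so one turn of 75 to 80 degrees frees it; it then lifts straight up.
- cap_rim (a point): Centre of the cap's open lower edge, 14 mm below cap_center; 15.5 mm below jar_mouth when the cap is screwed on. The sprung seal pushes the screwed-on cap up with about 10 N. Axes as at cap_center.
- holder (a joint): Turning angle of jar and holder on the fixed base about the vertical through the jar's centre, rad, anticlockwise positive; 0 at the start, where the ear's hole is in line with the base's. Turns easily (0.04 N m, far less than the cap needs) unless the pin is in.
- frame_corner: Black resin L-shaped frame corner, legs 76 mm, 28 mm high, lying loose on the bench; leave it. Origin: underside, at the L's corner.
- pliers: Chrome pliers, 170 mm long, 11 mm high, lying loose on the bench; leave them. Origin: underside of the pivot.
- nail_tin: Small closed round tin, 66 mm in diameter, 36 mm high, standing loose on the bench; leave it. Origin: centre of its underside.
Mind the look-alikes: they are no part of the job. Of the things that look like the part that bears pin_mid, the smaller one is meant. Of the things that look like the part that bears cap_center, the smaller one is meant.

How it is judged:
By the outcome, as a careful person would: the job done as asked, in the order asked, and still so for the second after the job is handed in, while the arm keeps its last pose, push and grip.
It also fails if it takes over 54 s, if anything falls off the work surface, if the arm or the gripper's body presses on something with over 40 N, if the wrist force passes 120 N, or if a joint passes its speed limit or range.

ROBOT

A 6-joint arm with a two-finger parallel gripper is mounted at the origin on the work surface. World frame = base frame: x ahead of the robot, y to its left, z up, the work surface at z = 0. Lengths are in m, angles in degrees, forces in N, time in s.
With the tool pointing down it reaches from about 0.35 to 0.85 m from the base axis. Payload 8.1 kg.
Tool frame: the origin (TCP) lies on the front face of the gripper's body, between the roots of the fingers; the fingertips stand 84 mm ahead of it and the grasp point (between the pads) lies 65 mm ahead of it; z points along the fingers, y is the line along which they close (so a half turn about z gives the same grasp; the last joint's range is limited). The gripper opens to 93 mm and grips with 3 to 60 N. Pads are 15 mm wide; open, the fingers measure 128 mm over their backs; the gripper's body (75 mm by 188 mm) begins 65 mm behind the grasp point.
Start: joints at [-4.893, 7.471, 85.268, -0, 87.261, -4.893], TCP at [0.6, 0, 0.303] pointing down, gripper open.
Joint ranges: [-169.43, 169.43], [-51.17, 129.36], [1.28, 143.12], [-76.62, 256.62], [0, 156.53], [-152.29, 152.29]. Speed limits (degrees/s): [136.94, 136.94, 159.86, 180, 180, 180].

INTERFACE

Orientations are given as [roll, pitch, yaw] about the fixed x, y, z axes, in that order (R = Rz(yaw) Ry(pitch) Rx(roll)).
In Python, from workcell import read_state, optics, ctrl gives the robot as it stands. The module is installed in compiled form; this text tells all that it offers.
- The arm moves only by the tool drive_tool, never from a script. Its argument "increments" is a list of rows, each an object of numbers: "tx", "ty", "tz": the shift along the tool's x, y, z each as a share of 0.075 m, from -1 to 1; "spin": the turn about the tool's z as a share of 0.08 rad, from -1 to 1. A call has 1 to 8 rows; each row shifts and turns the commanded pose from where the row before left it, along the tool's axes as they then stand; what a row does not reach is not made up. A row lasts 1/10 s, in which the tool goes at most 50 mm and 8.59 degrees, less where a joint would pass 70% of its speed; a pose out of reach is approached as far as the arm can. A call with a number of a shift or a turn outside -1 to 1 is refused whole. A call with a gripper value outside its range is refused whole. "hand" is the closure, from -1 (fully open) to 1 (shut), set as the call begins (left out, the last holds). The fingers move at their own pace and stop on an object; "grip_force" is the grip in N (left out, the last holds). Time passes only in rows, so rows that do not move let the fingers close. It gives the time, the measured TCP pose, the force, the opening and the grip force at its end, in the units of the state.
- read_state(): the state, without advancing time (a new reading comes with each control period).
- optics.snapshot(name): name is "scene" or "side" or "wrist"; returns (picture, depth): 384x512x3 uint8, blue, green, red; 384x512 float32, m along the optical axis (not along the pixel's ray), 0 where there is no reading.
- optics.camera_info(name): a dict with "K" (3x3 intrinsics, pixels), "k1" (the pictures are not rectified: a ray, as slopes to the right and down, at radius r is drawn at 1 + k1 r^2 times it, then the intrinsics apply), "R" (3x3) and "t" (3): a world point X has camera coordinates R X + t; the wrist camera has in their place "tool_from_camera" (4x4, takes a point from camera to tool coordinates, whose origin is the TCP and whose axes are the flange's). Camera axes: x right, y down, z forward; pixel columns grow to the right and rows downward; lengths in m; the calibration is good to about 2 mm. A picture is of the moment at which its call begins: read the wrist's pose just before it. camera_info takes no time and is no camera call.
- ctrl.close_job(): hands the job in; it is judged then, once.
The state is a dict: "clock": time; "joints": joint angles; "qvel": joint speeds; "effort": joint torques, N m; "tool_pos": TCP position; "tool_rot": TCP orientation; "contact_force": force on the tool from outside, world axes, zero at the start; "wrist_torque": the same for the moment, N m; "opening": finger opening in m; "gripper_force": force on a finger pad.
Only numpy, scipy, OpenCV 4.12 (cv2) and the standard library are available. Lean on these libraries where they do the work, as an engineer would, in place of code of your own. Each camera call takes 0.05 s, during which the arm holds its last target. There are 200 camera calls.

## Working session

There is one attempt and no reset: what is moved stays moved. The work goes in short steps, Python scripts to look and compute and a tool call to move; the robot and the scene stay as the last step left them, time stands still between calls to the robot, and variables do not carry over. Pictures are saved under pics/ and viewed, at most 10 in all, crops included, and the job is handed in when it is done.

Besides the shell and the picture viewer there is one more tool, called after "Call:" as name([rows], argument=value, ...), one row to a line, values as JSON. drive_tool: Moves the arm, as the interface text tells. Shift numbers are shares of 0.075 m and turn numbers shares of 0.08 rad, none past 1 either way. Its arguments: {"type":"object","properties":{"increments":{"type":"array"},"hand":{"type":"number"},"grip_force":{"type":"number"}},"required":["increments"]}

```bash
mkdir -p pics; cat > h.py <<'E'
import numpy as np, cv2
from workcell import read_state, optics, ctrl
from scipy.spatial.transform import Rotation as Ro
def cam(n, st=None):
    c=optics.camera_info(n); K=np.array(c["K"]); k1=c["k1"]
    if n=="wrist":
        st=st or read_state(); T=np.array(c["tool_from_camera"])
        Rw=Ro.from_euler('xyz',st["tool_rot"],degrees=True).as_matrix()
        A=Rw@T[:3,:3]; o=Rw@T[:3,3]+np.array(st["tool_pos"])
    else:
        R=np.array(c["R"]); A=R.T; o=-R.T@np.array(c["t"])
    return K,k1,A,o
def ray(C,u,v):
    K,k1,A,o=C
    p=cv2.undistortPoints(np.array([[[u,v]]],float),K,np.array([k1,0,0,0.]))[0,0]
    return o,A@np.array([p[0],p[1],1])
def onz(C,u,v,z):
    o,d=ray(C,u,v); return o+d*(z-o[2])/d[2]
def proj(C,X):
    K,k1,A,o=C; q=A.T@(np.array(X)-o); p=q[:2]/q[2]; p=p*(1+k1*p@p)
    return K[:2,:2]@p+K[:2,2]
def dpt(C,u,v,z):
    o,d=ray(C,u,v); return o+d*z
def tri(r1,r2):
    (a,d),(b,e)=r1,r2; s=np.linalg.lstsq(np.c_[d,-e],b-a,rcond=None)[0]
    p,q=a+d*s[0],b+e*s[1]; return (p+q)/2,np.linalg.norm(p-q)
E
python3 - <<'E'
from h import *
s=read_state(); print(s)
for n in("scene","side","wrist"):
    C=cam(n); p,d=optics.snapshot(n); cv2.imwrite(f"pics/{n}0.png",p); np.save(f"{n}0.npy",d); print(n,C[0].round(1).tolist(),C[1],C[2].round(2).tolist(),C[3].round(3), (d>0).mean())
a=cv2.imread("pics/scene0.png");b=cv2.imread("pics/side0.png")
E
```

```text
{'clock': 0.0, 'joints': array([-4.89602713e+00,  7.51435944e+00,  8.53288761e+01,  2.85422334e-04,
        8.72614432e+01, -4.89140378e+00]), 'qvel': array([ 0.07225572,  0.02244927, -0.03667283, -0.03034413, -0.04084556,
       -0.01025311]), 'effort': array([-1.61290725e-03, -5.59853125e+01, -4.91755986e+01,  7.67333270e-02,
        3.59135563e-02, -2.97389461e-04]), 'tool_pos': array([5.99586320e-01, 2.81671557e-05, 3.01698979e-01]), 'tool_rot': array([-1.79895727e+02, -9.20971567e-03,  8.99953544e+01]), 'contact_force': array([-0.09833345,  0.53020897, -0.67311257]), 'wrist_torque': array([-0.00598759, -0.0023326 , -0.01384372]), 'gripper_force': 0.0, 'opening': 0.0930797908664439}
scene [[467.3, 0.0, 251.1], [0.0, 467.3, 194.1], [0.0, 0.0, 1.0]] -0.026854031307110844 [[0.51, 0.55, -0.67], [0.86, -0.31, 0.4], [0.01, -0.78, -0.63]] [ 1.477 -0.533  0.959] 0.995941162109375
side [[370.7, 0.0, 261.6], [0.0, 370.7, 190.4], [0.0, 0.0, 1.0]] 0.008016164938984889 [[0.99, -0.08, 0.14], [-0.16, -0.5, 0.85], [0.01, -0.86, -0.51]] [ 0.428 -0.826  0.605] 0.9958852132161459
wrist [[307.6, 0.0, 254.2], [0.0, 307.6, 189.6], [0.0, 0.0, 1.0]] 0.014690450736691634 [[1.0, -0.0, -0.0], [-0.0, -0.96, -0.28], [-0.0, 0.28, -0.96]] [0.6   0.081 0.384] 0.996124267578125
```

View pics/scene0.png

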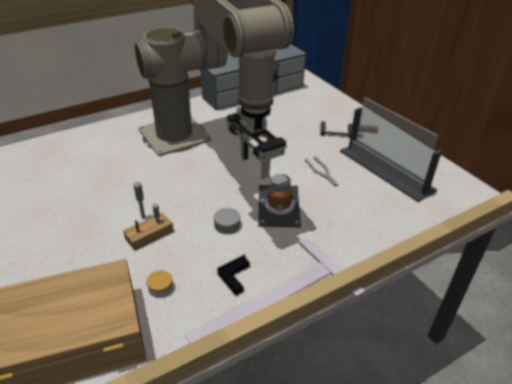

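View pics/side0.png

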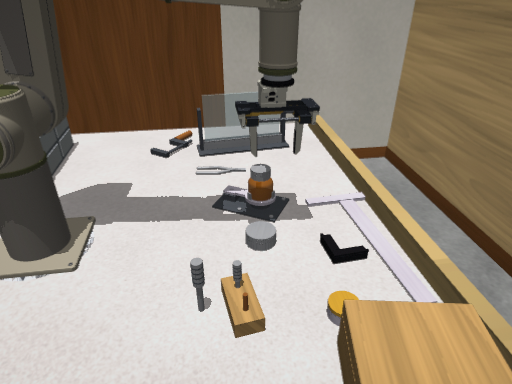

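Scene: the jar and cap are at (280,190) and the pine block at (148,230), with the pin at (155,213) and the dowel at (138,226). In the side view the jar is at (260,183) and the block at (242,303), with its pin at (237,270).

Pin candidates in the side view are (237,270), in the block, and (198,285), larger and outside it. The one in the block fits. Cap candidates are (260,172) on the jar, the grey disc (261,235) and the orange disc (343,300). The one on the jar fits. I'll confirm with an enlarged crop.

```bash
python3 - <<'E'
from h import *
a=cv2.imread("pics/side0.png");b=cv2.imread("pics/scene0.png");w=cv2.imread("pics/wrist0.png")
f=lambda i,x,y,s:cv2.resize(i[y:y+s,x:x+s],(400,400) if s!=0 else None,interpolation=cv2.INTER_CUBIC)
r1=np.hstack([f(a,180,245,100),f(a,205,145,110)])
r2=cv2.resize(w,(267,200)); r2b=cv2.resize(b[160:260,110:310],(400,200))
row=np.zeros((200,800,3),np.uint8); row[:,:267]=r2; row[:,270:670]=r2b
cv2.imwrite("pics/c1.png",np.vstack([r1,row]))
D={n:np.load(f"{n}0.npy") for n in("scene","side","wrist")}
for n,L in (("side",[(237,263),(245,295),(260,167),(230,191),(198,262),(243,310),(261,230)]),("scene",[(280,180),(155,207),(138,223),(148,232),(228,214)])):
    C=cam(n)
    for u,v in L: print(n,u,v,dpt(C,u,v,D[n][v,u]).round(3))
E
```

```text
side 237 263 [ 0.474 -0.254  0.099]
side 245 295 [ 0.482 -0.32   0.077]
side 260 167 [0.578 0.104 0.129]
side 230 191 [0.493 0.14  0.037]
side 198 262 [ 0.399 -0.277  0.132]
side 243 310 [ 0.477 -0.317  0.033]
side 261 230 [ 0.553 -0.072  0.04 ]
scene 280 180 [0.581 0.1   0.127]
scene 155 207 [ 0.481 -0.254  0.098]
scene 138 223 [ 0.484 -0.31   0.064]
scene 148 232 [ 0.501 -0.291  0.034]
scene 228 214 [ 0.548 -0.057  0.037]
```

View pics/c1.png

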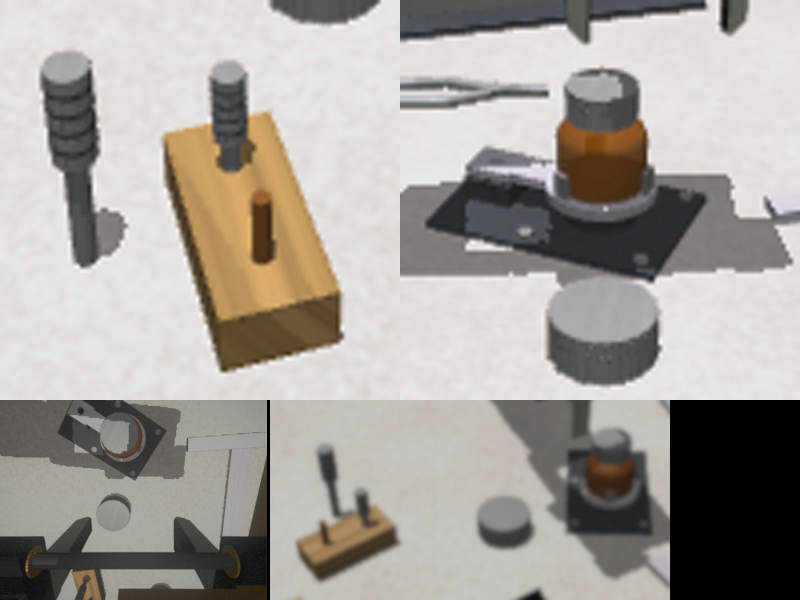

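The crop confirms it. The smaller pin stands in the block, at about (237,262) in the side view, with the bigger look-alike to its left. The smaller cap is on the jar. I'll go over the pin with the fingers partly open to clear the look-alike.

Call:
drive_tool([
  {"tx": -0.45, "ty": -0.205, "tz": 0.08},
  {"tx": -0.45, "ty": -0.205, "tz": 0.08},
  {"tx": -0.45, "ty": -0.205, "tz": 0.08},
  {"tx": -0.45, "ty": -0.205, "tz": 0.08},
  {"tx": -0.45, "ty": -0.205, "tz": 0.08},
  {"tx": -0.45, "ty": -0.205, "tz": 0.08},
  {"tx": -0.45, "ty": -0.205, "tz": 0.08},
  {"tx": -0.45, "ty": -0.205, "tz": 0.08},
], hand=0.1, grip_force=20)

```text
invalid input at $.increments[0]: expected keys tx, ty, tz, spin
```

Call:
drive_tool([
  {},
  {},
  {},
])

```text
invalid input at $.increments[0]: expected keys tx, ty, tz, spin
```

```bash
python3 - <<'E'
from h import *
s=read_state(); C=cam("wrist",s); p,d=optics.snapshot("wrist"); cv2.imwrite("pics/w1.png",p); np.save("w1.npy",d)
print(s['tool_pos'],s['tool_rot'],s['opening'],s['clock'])
print(proj(C,[.477,-.256,.1]),proj(C,[.477,-.256,.036]))
# points between z .06 and .14, clustered
v,u=np.mgrid[0:384:2,0:512:2]; P=np.array([dpt(C,a,b,d[b,a]) for a,b in zip(u.ravel(),v.ravel())])
for lo,hi,nm in((.09,.105,'pintop'),(.06,.08,'dowel'),(.115,.15,'big')):
    m=(P[:,2]>lo)&(P[:,2]<hi)&(P[:,0]<.56)&(P[:,0]>.35)&(P[:,1]<-.15); Q=P[m]
    if len(Q): print(nm,len(Q),Q.mean(0).round(4),Q.min(0).round(3),Q.max(0).round(3))
E
```

```text
[5.99686290e-01 6.57732613e-05 3.01931894e-01] [-1.79920500e+02 -6.12660044e-03  9.00005892e+01] 0.09285645319570134 0.15
[151.34017926 393.65282864] [166.37700147 350.93582094]
pintop 24 [ 0.4757 -0.2419  0.0939] [ 0.467 -0.249  0.09 ] [ 0.483 -0.239  0.098]
dowel 50 [ 0.476  -0.243   0.0705] [ 0.465 -0.252  0.061] [ 0.483 -0.239  0.079]
```

View pics/w1.png

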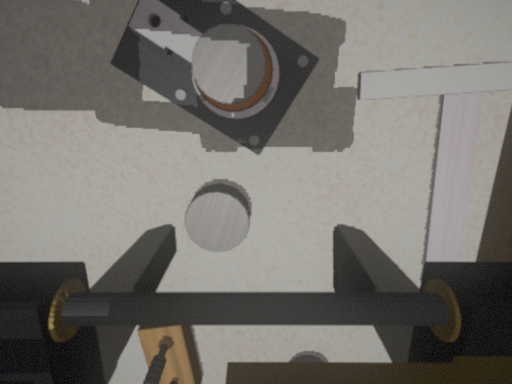

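The move was refused because every row needs all four keys. This start view still helps: the ear hole is at (154,20), the cap at (232,67) and the tin at (217,215).

Call:
drive_tool([
  {"tx": -0.45, "ty": -0.205, "tz": 0.08, "spin": 0},
  {"tx": -0.45, "ty": -0.205, "tz": 0.08, "spin": 0},
  {"tx": -0.45, "ty": -0.205, "tz": 0.08, "spin": 0},
  {"tx": -0.45, "ty": -0.205, "tz": 0.08, "spin": 0},
  {"tx": -0.45, "ty": -0.205, "tz": 0.08, "spin": 0},
  {"tx": -0.45, "ty": -0.205, "tz": 0.08, "spin": 0},
  {"tx": -0.45, "ty": -0.205, "tz": 0.08, "spin": 0},
  {"tx": -0.45, "ty": -0.205, "tz": 0.08, "spin": 0},
], hand=0.1, grip_force=20)

```text
clock: 1.0
tool_pos: [0.4761, -0.2712, 0.2544]
tool_rot: [-180.0, -0.0, 90.0]
contact_force: [0.1, -0.5, 0.2]
opening: 0.0426
gripper_force: 0.0
```

Call:
drive_tool([
  {"tx": 0, "ty": 0, "tz": 0, "spin": 0},
  {"tx": 0, "ty": 0, "tz": 0, "spin": 0},
  {"tx": 0, "ty": 0, "tz": 0, "spin": 0},
])

```text
clock: 1.3
tool_pos: [0.4774, -0.2693, 0.2549]
tool_rot: [180.0, -0.0, 90.0]
contact_force: [-0.2, 0.7, 0.0]
opening: 0.0421
gripper_force: 0.0
```

```bash
python3 - <<'E'
from h import *
print('ear hole est', [ray(cam("wrist"),0,0)[0]])
s=read_state(); C=cam("wrist",s); p,d=optics.snapshot("wrist"); cv2.imwrite("pics/w2.png",p); np.save("w2.npy",d)
print(s['tool_pos'],s['tool_rot'],s['opening'],s['clock'])
v,u=np.mgrid[0:384,0:512]; u=u.ravel();v=v.ravel()
und=cv2.undistortPoints(np.c_[u,v].astype(float)[:,None],C[0],np.array([C[1],0,0,0.]))[:,0]
P=C[3]+(np.c_[und,np.ones(len(u))]*d.ravel()[:,None])@C[2].T
for lo,hi,nm in((.096,.106,'pintop'),(.071,.080,'doweltop'),(.115,.16,'big')):
    m=(P[:,2]>lo)&(P[:,2]<hi)&(d.ravel()>.05)&(P[:,0]<.56)&(P[:,0]>.35)&(P[:,1]<-.15); Q=P[m]
    if len(Q): print(nm,len(Q),Q.mean(0).round(4),Q.min(0).round(3),Q.max(0).round(3),u[m].mean(),v[m].mean())
E
```

```text
ear hole est [array([ 0.4775276 , -0.18862864,  0.33695826])]
[ 0.4774243  -0.26928814  0.25489595] [ 1.79979502e+02 -1.85631403e-02  9.00212411e+01] 0.042097861775813206 1.3
pintop 548 [ 0.4521 -0.2534  0.1003] [ 0.387 -0.277  0.096] [ 0.483 -0.241  0.106] 222.58211678832117 183.21167883211677
doweltop 198 [ 0.4568 -0.2836  0.0757] [ 0.391 -0.317  0.071] [ 0.488 -0.24   0.08 ] 230.56565656565655 207.34848484848484
big 1107 [ 0.3976 -0.2675  0.1296] [ 0.384 -0.281  0.115] [ 0.408 -0.257  0.134] 142.86720867208672 213.1093044263776
```

View pics/w2.png

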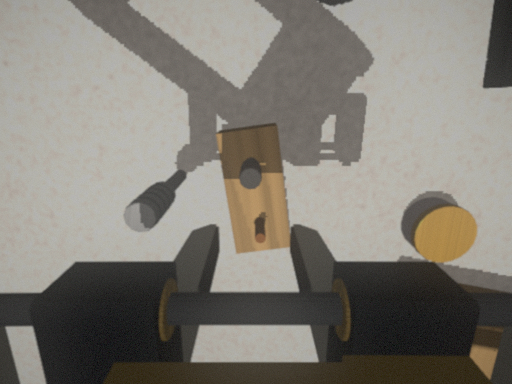

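The wrist view shows the pin's grip at (250,174), the dowel at (260,230) and the big look-alike at (145,208).

```bash
python3 - <<'E'
from h import *
s=read_state(); C=cam("wrist",s); d=np.load("w2.npy"); print(s['tool_pos'])
v,u=np.mgrid[0:384,0:512]; u=u.ravel();v=v.ravel()
und=cv2.undistortPoints(np.c_[u,v].astype(float)[:,None],C[0],np.array([C[1],0,0,0.]))[:,0]
P=C[3]+(np.c_[und,np.ones(len(u))]*d.ravel()[:,None])@C[2].T
m=(P[:,2]>.0965)&(P[:,2]<.106)&(abs(P[:,0]-.477)<.03)&(abs(P[:,1]+.25)<.03); Q=P[m]; print(Q.mean(0),Q.min(0),Q.max(0),m.sum(),np.median(Q[:,2]))
m=(P[:,2]>.072)&(P[:,2]<.08)&(abs(P[:,0]-.483)<.02)&(abs(P[:,1]+.315)<.02); Q=P[m]; print(Q.mean(0),Q.min(0),Q.max(0),m.sum())
# second view: side top face by depth
C=cam("side"); d=np.load("side0.npy")
und=cv2.undistortPoints(np.c_[u,v].astype(float)[:,None],C[0],np.array([C[1],0,0,0.]))[:,0]
P=C[3]+(np.c_[und,np.ones(len(u))]*d.ravel()[:,None])@C[2].T
m=(P[:,2]>.0965)&(P[:,2]<.106)&(abs(P[:,0]-.477)<.03)&(abs(P[:,1]+.25)<.03); Q=P[m]; print('side',Q.mean(0),Q.min(0),Q.max(0),m.sum())
# ear hole from start image
import copy
s0=copy.deepcopy(s); s0['tool_pos']=[.6,0,.3018]; s0['tool_rot']=[180,0,90]
C=cam("wrist",s0); h=onz(C,154,20,.038); print('hole',h)
d=np.load("w1.npy")
und=cv2.undistortPoints(np.c_[u,v].astype(float)[:,None],C[0],np.array([C[1],0,0,0.]))[:,0]
P=C[3]+(np.c_[und,np.ones(len(u))]*d.ravel()[:,None])@C[2].T
m=(P[:,2]>.122)&(P[:,2]<.135)&(P[:,1]>.05); Q=P[m]; print('cap',Q.mean(0),Q.min(0),Q.max(0),m.sum(),np.median(Q[:,2])); c=Q.mean(0)
print(np.hypot(*(c-h)[:2]),np.degrees(np.arctan2(*(c-h)[1::-1])))
E
```

```text
[ 0.47757434 -0.26906085  0.25493397]
[ 0.47445    -0.24874915  0.09996005] [ 0.46619001 -0.25736972  0.09665412] [ 0.48300608 -0.24048942  0.10198237] 379 0.09998669311977407
[ 0.48310802 -0.31211772  0.0749509 ] [ 0.4783366  -0.31729278  0.07239179] [ 0.48768007 -0.30746066  0.07658788] 93
side [ 0.47308754 -0.2546241   0.09954856] [ 0.46421633 -0.26169317  0.0965687 ] [ 0.48072511 -0.24511303  0.10127159] 50
hole [0.49946907 0.15575361 0.038     ]
cap [0.58030269 0.10628328 0.12851412] [0.55165028 0.077106   0.12265041] [0.60849608 0.13500049 0.13112097] 4684 0.1285386636006784
0.09477018854113615 -31.466708622229124
```

Call:
drive_tool([
  {"tx": 0.27, "ty": -0.04, "tz": 0, "spin": 0},
  {"tx": 0, "ty": 0, "tz": 0.3, "spin": 0},
  {"tx": 0, "ty": 0, "tz": 0.4, "spin": 0},
  {"tx": 0, "ty": 0, "tz": 0.4, "spin": 0},
  {"tx": 0, "ty": 0, "tz": 0.3, "spin": 0},
  {"tx": 0, "ty": 0, "tz": 0, "spin": 0},
  {"tx": 0, "ty": 0, "tz": 0, "spin": 0},
])

```text
clock: 2.05
tool_pos: [0.4744, -0.2489, 0.1502]
tool_rot: [-180.0, -0.0, 90.1]
contact_force: [-0.3, -0.4, 1.3]
opening: 0.0421
gripper_force: 0.0
```

Call:
drive_tool([
  {"tx": 0, "ty": 0, "tz": 0, "spin": 0},
  {"tx": 0, "ty": 0, "tz": 0, "spin": 0},
  {"tx": 0, "ty": 0, "tz": 0, "spin": 0},
  {"tx": 0, "ty": 0, "tz": 0, "spin": 0},
  {"tx": 0, "ty": 0, "tz": 0, "spin": 0},
], hand=1, grip_force=30)

```text
clock: 2.55
tool_pos: [0.4745, -0.2501, 0.1507]
tool_rot: [179.9, 0.0, 90.0]
contact_force: [0.1, -0.5, 6.1]
opening: 0.0173
gripper_force: 30.0
```

Call:
drive_tool([
  {"tx": 0, "ty": 0, "tz": -0.2, "spin": 0},
  {"tx": 0, "ty": 0, "tz": -0.4, "spin": 0},
  {"tx": 0, "ty": 0, "tz": -0.4, "spin": 0},
  {"tx": 0, "ty": 0, "tz": -0.4, "spin": 0},
  {"tx": 0.3, "ty": 0, "tz": 0, "spin": 0},
  {"tx": 0.5, "ty": 0.05, "tz": 0, "spin": 0},
  {"tx": 0.5, "ty": 0.05, "tz": 0, "spin": 0},
  {"tx": 0.5, "ty": 0.05, "tz": 0, "spin": 0},
])

```text
clock: 3.35
tool_pos: [0.4849, -0.1135, 0.2557]
tool_rot: [180.0, -0.0, 89.9]
contact_force: [0.3, 0.7, -0.4]
opening: 0.0177
gripper_force: 30.0
```

Call:
drive_tool([
  {"tx": 0.5, "ty": 0.05, "tz": 0, "spin": 0},
  {"tx": 0.5, "ty": 0.05, "tz": 0, "spin": 0},
  {"tx": 0.5, "ty": 0.05, "tz": 0, "spin": 0},
  {"tx": 0.5, "ty": 0.04, "tz": 0, "spin": 0},
  {"tx": 0.5, "ty": 0, "tz": 0, "spin": 0},
  {"tx": 0.5, "ty": 0, "tz": 0, "spin": 0},
  {"tx": 0.5, "ty": 0, "tz": 0, "spin": 0},
  {"tx": 0.1, "ty": 0, "tz": 0, "spin": 0},
])

```text
clock: 4.15
tool_pos: [0.4989, 0.1585, 0.2555]
tool_rot: [-180.0, -0.1, 90.2]
contact_force: [-0.0, -0.3, -1.4]
opening: 0.0174
gripper_force: 30.0
```

Call:
drive_tool([
  {"tx": 0, "ty": 0, "tz": 0.3, "spin": 0},
  {"tx": 0, "ty": 0, "tz": 0.3, "spin": 0},
  {"tx": 0, "ty": 0, "tz": 0, "spin": 0},
  {"tx": 0, "ty": 0, "tz": 0, "spin": 0},
  {"tx": 0, "ty": 0, "tz": 0, "spin": 0},
])

```text
clock: 4.65
tool_pos: [0.5003, 0.155, 0.2114]
tool_rot: [179.9, -0.0, 90.0]
contact_force: [-0.3, -0.0, 0.6]
opening: 0.0174
gripper_force: 30.0
```

```bash
python3 - <<'E'
from h import *
s=read_state(); C=cam("wrist",s); p,d=optics.snapshot("wrist"); np.save("w3.npy",d); cv2.imwrite("pics/w3.png",p)
print(s['tool_pos'],s['tool_rot'],s['opening'],s['clock'],s['contact_force'])
t=np.array(s['tool_pos']); 
for z in(.15,.1,.065,.015): print(z,proj(C,[t[0],t[1],t[2]-.2+ (z-.015)]) )
print('hole',proj(C,[.4995,.1558,.038]))
q,_=optics.snapshot("side"); cv2.imwrite("pics/s3.png",q)
a=cv2.resize(p[100:300,150:350],(400,400),interpolation=cv2.INTER_CUBIC); b=cv2.resize(q[130:230,180:280],(400,400),interpolation=cv2.INTER_CUBIC)
cv2.imwrite("pics/c3.png",np.hstack([a,b]))
E
```

```text
[0.50025335 0.15497478 0.21141523] [ 1.79892809e+02 -1.76852116e-02  8.99679282e+01] 0.01742573284822831 4.65 [-0.25975858 -0.01660283  0.55007671]
0.15 [253.96458056 256.51556199]
0.1 [253.9317006  220.74876414]
0.065 [253.91629775 204.04289579]
0.015 [253.90038078 186.81231109]
hole [253.04090611 194.30241659]
```

View pics/c3.png

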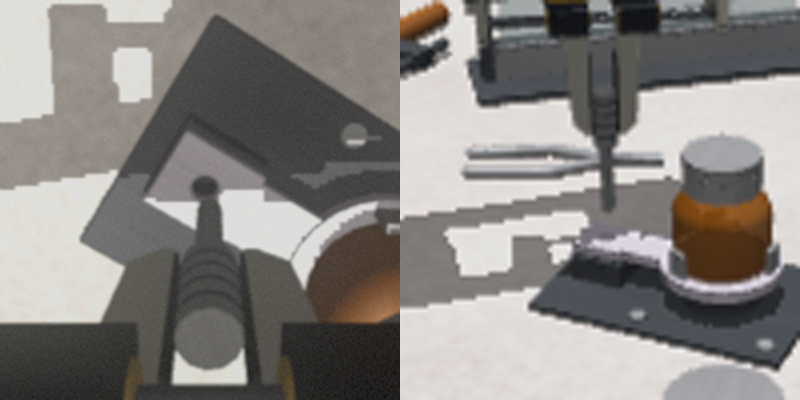

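The left crop shows the held pin nearly vertical over the ear, with the hole at crop (204,187), i.e. px (252,193), partly hidden by the tip. I'll back off 19 mm to measure the hole and tip cleanly.

Call:
drive_tool([
  {"tx": -0.25, "ty": 0, "tz": 0, "spin": 0},
  {"tx": 0, "ty": 0, "tz": 0, "spin": 0},
  {"tx": 0, "ty": 0, "tz": 0, "spin": 0},
])

```text
clock: 5.05
tool_pos: [0.4999, 0.1364, 0.2105]
tool_rot: [179.9, -0.0, 89.9]
contact_force: [-0.8, 1.0, -0.2]
opening: 0.0175
gripper_force: 30.0
```

```bash
python3 - <<'E'
from h import *
s=read_state(); C=cam("wrist",s); p,d=optics.snapshot("wrist"); np.save("w4.npy",d); cv2.imwrite("pics/w4.png",p)
t=np.array(s['tool_pos']); print(t,s['tool_rot'])
print('hole pred',proj(C,[.4995,.1558,.038]),'tip pred',proj(C,[t[0],t[1],t[2]-.15]))
g=cv2.cvtColor(p,cv2.COLOR_BGR2GRAY); u0,v0=proj(C,[.4995,.1558,.038]).astype(int)
np.set_printoptions(linewidth=250)
print(v0-14,u0-13); print(g[v0-14:v0+30,u0-13:u0+14])
cv2.imwrite("pics/c4.png",cv2.resize(p[v0-30:v0+50,u0-40:u0+40],(600,600),interpolation=cv2.INTER_CUBIC))
E
```

```text
[0.49990621 0.13644982 0.21052317] [ 1.79933319e+02 -2.69199484e-02  8.99354012e+01]
hole pred [253.5273223  173.84780162] tip pred [254.05035647 204.07164635]
159 240
[[143 146 142 ... 147 146 139]
 [139 143 139 ... 144 146 144]
 [141 136 139 ... 147 144 147]
 ...
 [110 108 110 ... 207 221 225]
 [110 105 107 ... 154 192 218]
 [110 109 108 ... 116 139 169]]
```

View pics/c4.png

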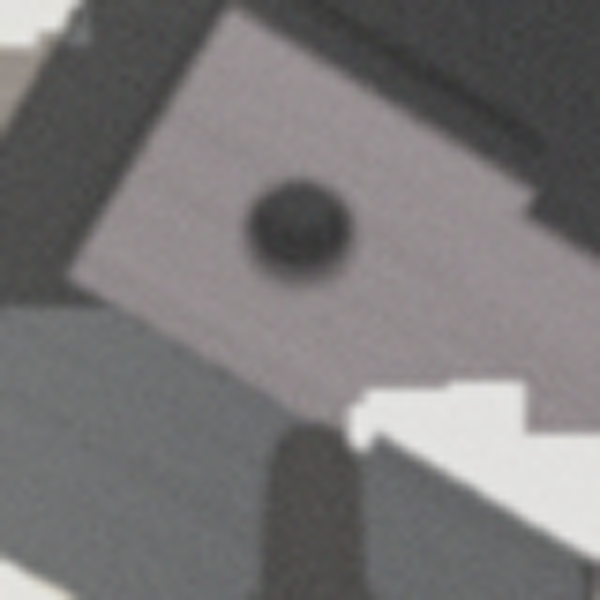

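Hole at crop (300,230), i.e. px (252.5,173). The tip's front edge is at crop (316,420), i.e. px (254.6,198.5).

```bash
python3 - <<'E'
from h import *
s=read_state(); C=cam("wrist",s); p=cv2.imread("pics/w4.png"); d=np.load("w4.npy"); t=np.array(s['tool_pos'])
g=cv2.cvtColor(p,cv2.COLOR_BGR2GRAY)
for th in(90,105,115):
    m=np.zeros_like(g); m[163:185,240:266]=(g[163:185,240:266]<th)
    n,l,st,ce=cv2.connectedComponentsWithStats(m); k=1+st[1:,4].argmax(); h=onz(C,*ce[k],.038); print(th,ce[k],st[k],h.round(4))
print('ear z',[dpt(C,u,v,d[v,u])[2].round(4) for u,v in((252,160),(268,178),(240,172))])
for r in(203,208,214,220):
    row=g[r,235:275].astype(int); i=np.where(row<85)[0]+235; print(r,i.min(),i.max(),(i.min()+i.max())/2, d[r,254], dpt(C,(i.min()+i.max())/2,r,d[r,254]).round(4)-t)
print(proj(C,t+[0,.005,-.15]),proj(C,t+[0,.005,-.145]))
E
```

```text
90 [252.51612903 173.2016129 ] [246 168  14  12 124] [0.4985 0.1566 0.038 ]
105 [252.49659864 173.33333333] [246 167  14  14 147] [0.4985 0.1565 0.038 ]
115 [252.41566265 173.47590361] [245 167  15  14 166] [0.4984 0.1564 0.038 ]
ear z [np.float64(0.0382), np.float64(0.0382), np.float64(0.0383)]
203 250 258 254.0 0.23205586 [-1.04893899e-04  5.20434668e-03 -1.37558241e-01]
208 249 260 254.5 0.22176589 [ 0.00029511  0.00500435 -0.12685824]
214 249 260 254.5 0.20926346 [ 0.00029511  0.00540435 -0.11385824]
220 248 260 254.0 0.18808034 [-4.89389900e-06  9.50434668e-03 -9.30582406e-02]
[254.08875613 198.10813615] [254.08794904 200.10147562]
```

Call:
drive_tool([
  {"tx": 0.267, "ty": -0.02, "tz": 0, "spin": 0},
  {"tx": 0, "ty": 0, "tz": 0.1, "spin": 0},
  {"tx": 0, "ty": 0, "tz": 0.1, "spin": 0},
  {"tx": 0, "ty": 0, "tz": 0, "spin": 0},
  {"tx": 0, "ty": 0, "tz": 0.06, "spin": 0},
  {"tx": 0, "ty": 0, "tz": 0.06, "spin": 0},
  {"tx": 0, "ty": 0, "tz": 0, "spin": 0},
])

```text
clock: 5.8
tool_pos: [0.4977, 0.1562, 0.1849]
tool_rot: [-179.9, 0.0, 90.0]
contact_force: [0.8, -0.9, -0.3]
opening: 0.0178
gripper_force: 30.0
```

Call:
drive_tool([
  {"tx": 0, "ty": 0, "tz": 0.06, "spin": 0},
  {"tx": 0, "ty": 0, "tz": 0.06, "spin": 0},
  {"tx": 0, "ty": 0, "tz": 0, "spin": 0},
  {"tx": 0, "ty": 0, "tz": 0, "spin": 0},
])

```text
clock: 6.2
tool_pos: [0.4979, 0.1564, 0.1765]
tool_rot: [-180.0, 0.0, 90.0]
contact_force: [-0.0, -1.5, -1.7]
opening: 0.0176
gripper_force: 30.0
```

```bash
python3 - <<'E'
from h import *
s=read_state(); print(s['tool_pos'],s['contact_force'],s['wrist_torque'],s['opening'])
E
```

```text
[0.49790361 0.15644412 0.17652582] [-0.04643361 -1.48101968 -1.6814962 ] [-0.15235727 -0.04202851 -0.01801532] 0.017599336412251712
```

Call:
drive_tool([
  {"tx": 0, "ty": 0, "tz": 0.07, "spin": 0},
  {"tx": 0, "ty": 0, "tz": 0.07, "spin": 0},
  {"tx": 0, "ty": 0, "tz": 0.06, "spin": 0},
  {"tx": 0, "ty": 0, "tz": 0, "spin": 0},
  {"tx": 0, "ty": 0, "tz": 0, "spin": 0},
])

```text
clock: 6.7
tool_pos: [0.4978, 0.1564, 0.1614]
tool_rot: [-180.0, 0.0, 90.0]
contact_force: [0.2, -1.9, -1.4]
opening: 0.0176
gripper_force: 30.0
```

Call:
drive_tool([
  {"tx": 0, "ty": 0, "tz": 0, "spin": 0},
  {"tx": 0, "ty": 0, "tz": 0, "spin": 0},
  {"tx": 0, "ty": 0, "tz": 0, "spin": 0},
  {"tx": 0, "ty": 0, "tz": 0, "spin": 0},
], hand=0.3)

```text
clock: 7.1
tool_pos: [0.4981, 0.1566, 0.1619]
tool_rot: [180.0, -0.0, 90.0]
contact_force: [0.6, 0.2, 0.5]
opening: 0.0324
gripper_force: 0.0
```

```bash
python3 - <<'E'
from h import *
s=read_state(); C=cam("wrist",s); print(s['tool_pos'],s['contact_force'],s['opening'],s['clock'],s['joints'].round(1))
p,d=optics.snapshot("wrist"); cv2.imwrite("pics/w5.png",p)
def pts(C,d):
    v,u=np.mgrid[0:384,0:512]; u=u.ravel();v=v.ravel()
    und=cv2.undistortPoints(np.c_[u,v].astype(float)[:,None],C[0],np.array([C[1],0,0,0.]))[:,0]
    return C[3]+(np.c_[und,np.ones(len(u))]*d.ravel()[:,None])@C[2].T
P=pts(C,d); m=(abs(P[:,0]-.498)<.009)&(abs(P[:,1]-.1565)<.009)&(P[:,2]<.13)
print('pin top z hist',np.histogram(P[m,2],bins=np.arange(.03,.131,.01)),np.percentile(P[m,2],[50,90,99]))
E
```

```text
[0.49807918 0.15664771 0.16193996] [0.64569293 0.19430374 0.49228297] 0.0323889678164753 7.1 [ 11.8   2.  106.2   0.   71.7  11.8]
pin top z hist (array([ 301,   70,   21,   82,  158,  168,  207, 1058,    0,    0]), array([0.03, 0.04, 0.05, 0.06, 0.07, 0.08, 0.09, 0.1 , 0.11, 0.12, 0.13])) [0.10076156 0.10832881 0.10903834]
```

The pin's top is at z = 0.108, so the pin is seated with its tip at 8 mm, and it is released. Now to the cap.

Call:
drive_tool([
  {"tx": 0, "ty": 0, "tz": -0.2, "spin": 0},
  {"tx": 0, "ty": 0, "tz": -0.5, "spin": 0},
  {"tx": 0, "ty": 0, "tz": -0.5, "spin": 0},
  {"tx": -0.22, "ty": 0.36, "tz": 0, "spin": 0},
  {"tx": -0.22, "ty": 0.37, "tz": 0, "spin": 0},
  {"tx": -0.23, "ty": 0.37, "tz": 0, "spin": 0},
])

```text
clock: 7.75
tool_pos: [0.5818, 0.106, 0.254]
tool_rot: [179.9, -0.0, 90.0]
contact_force: [-0.4, -1.0, -0.6]
opening: 0.0326
gripper_force: 0.0
```

Call:
drive_tool([
  {"tx": 0, "ty": 0, "tz": 0, "spin": 0},
  {"tx": 0, "ty": 0, "tz": 0, "spin": 0},
  {"tx": 0, "ty": 0, "tz": 0, "spin": 0},
], hand=-1)

```text
clock: 8.05
tool_pos: [0.58, 0.1067, 0.2522]
tool_rot: [-180.0, -0.0, 90.0]
contact_force: [-0.1, 0.4, -0.4]
opening: 0.0521
gripper_force: 0.0
```

```bash
cat >> h.py <<'E'
def pts(C,d):
    v,u=np.mgrid[0:384,0:512]; u=u.ravel();v=v.ravel()
    und=cv2.undistortPoints(np.c_[u,v].astype(float)[:,None],C[0],np.array([C[1],0,0,0.]))[:,0]
    return C[3]+(np.c_[und,np.ones(len(u))]*d.ravel()[:,None])@C[2].T
E
python3 - <<'E'
from h import *
s=read_state(); C=cam("wrist",s); print(s['tool_pos'],s['opening'],s['clock'])
p,d=optics.snapshot("wrist"); cv2.imwrite("pics/w6.png",p); P=pts(C,d)
m=(abs(P[:,2]-.1285)<.003)&(np.hypot(P[:,0]-.58,P[:,1]-.106)<.04); Q=P[m]; print('cap',Q.mean(0),Q.min(0),Q.max(0),np.median(Q[:,2]),cv2.minEnclosingCircle(Q[:,:2].astype(np.float32)))
m=(P[:,2]>.104)&(P[:,2]<.115)&(np.hypot(P[:,0]-.498,P[:,1]-.156)<.02); Q=P[m]; print('pin',len(Q),Q.mean(0) if len(Q) else '')
E
```

```text
[0.57999704 0.10672756 0.2522114 ] 0.05213075424532835 8.05
cap [0.57952353 0.10726644 0.12860311] [0.55084204 0.0772028  0.12551173] [0.60792043 0.13471021 0.13091912] 0.12862803469625897 ((0.5795954465866089, 0.10580449551343918), 0.029160141944885254)
pin 497 [0.49865915 0.155715   0.10784119]
```

View pics/w6.png

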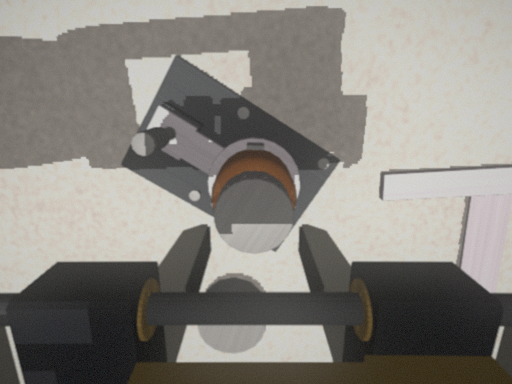

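The wrist view shows the pin seated upright in the ear at (145,140) and the cap at (255,210), centred under the gripper.

Call:
drive_tool([
  {"tx": -0.01, "ty": -0.005, "tz": 0, "spin": 0},
  {"tx": 0, "ty": 0, "tz": 0, "spin": 0},
  {"tx": 0, "ty": 0, "tz": 0, "spin": 0},
  {"tx": 0, "ty": 0, "tz": 0, "spin": 0},
])

```text
clock: 8.5
tool_pos: [0.58, 0.1057, 0.2518]
tool_rot: [180.0, -0.0, 90.0]
contact_force: [1.0, 1.0, 0.0]
opening: 0.0878
gripper_force: 0.0
```

Call:
drive_tool([
  {"tx": 0, "ty": 0, "tz": 0.25, "spin": 0},
  {"tx": 0, "ty": 0, "tz": 0.25, "spin": 0},
  {"tx": 0, "ty": 0, "tz": 0.2, "spin": 0},
  {"tx": 0, "ty": 0, "tz": 0.16, "spin": 0},
  {"tx": 0, "ty": 0, "tz": 0, "spin": 0},
  {"tx": 0, "ty": 0, "tz": 0, "spin": 0},
])

```text
clock: 9.1
tool_pos: [0.5802, 0.1056, 0.1873]
tool_rot: [-180.0, 0.0, 90.0]
contact_force: [0.9, -0.9, 0.2]
opening: 0.0929
gripper_force: 0.0
```

Call:
drive_tool([
  {"tx": 0, "ty": 0, "tz": 0, "spin": 0},
  {"tx": 0, "ty": 0, "tz": 0, "spin": 0},
  {"tx": 0, "ty": 0, "tz": 0, "spin": 0},
  {"tx": 0, "ty": 0, "tz": 0, "spin": 0},
  {"tx": 0, "ty": 0, "tz": 0, "spin": 0},
], hand=1, grip_force=55)

```text
clock: 9.6
tool_pos: [0.5799, 0.1055, 0.1874]
tool_rot: [-180.0, 0.0, 90.0]
contact_force: [-6.3, 0.7, 4.6]
opening: 0.0578
gripper_force: 8.3
```

Call:
drive_tool([
  {"tx": 0, "ty": 0, "tz": 0, "spin": 0},
  {"tx": 0, "ty": 0, "tz": 0, "spin": 0},
  {"tx": 0, "ty": 0, "tz": 0, "spin": 0},
])

```text
clock: 9.9
tool_pos: [0.5799, 0.1056, 0.1874]
tool_rot: [-180.0, 0.0, 90.0]
contact_force: [-4.1, -0.0, 5.0]
opening: 0.0564
gripper_force: 55.0
```

Call:
drive_tool([
  {"tx": 0, "ty": 0, "tz": 0, "spin": -0.5},
  {"tx": 0, "ty": 0, "tz": 0, "spin": -0.5},
  {"tx": 0, "ty": 0, "tz": 0, "spin": 0},
])

```text
clock: 10.2
tool_pos: [0.5802, 0.1056, 0.1874]
tool_rot: [180.0, -0.0, 94.6]
contact_force: [-4.0, 0.5, 3.3]
opening: 0.057
gripper_force: 55.0
```

```bash
python3 - <<'E'
from h import *
s=read_state(); print(s['tool_pos'],s['tool_rot'],s['contact_force'],s['wrist_torque'],s['opening'],s['gripper_force'],s['joints'].round(1))
E
```

```text
[0.58017474 0.1055883  0.18739243] [ 1.79990497e+02 -6.54768722e-03  9.46189033e+01] [-3.98316392  0.46040816  3.25001019] [0.02933304 0.57378453 0.05693313] 0.05695019267456386 55.0008362531662 [ 5.3 10.6 94.1  0.  75.3  0.7]
```

Call:
drive_tool([
  {"tx": 0, "ty": 0, "tz": 0, "spin": -0.5},
  {"tx": 0, "ty": 0, "tz": 0, "spin": -0.5},
  {"tx": 0, "ty": 0, "tz": 0, "spin": -0.5},
  {"tx": 0, "ty": 0, "tz": 0, "spin": -0.5},
  {"tx": 0, "ty": 0, "tz": 0, "spin": -0.5},
  {"tx": 0, "ty": 0, "tz": 0, "spin": -0.5},
])

```text
clock: 10.8
tool_pos: [0.5803, 0.1057, 0.1875]
tool_rot: [180.0, -0.0, 108.3]
contact_force: [-3.2, 0.8, 4.4]
opening: 0.0569
gripper_force: 55.0
```

```bash
python3 - <<'E'
from h import *
s=read_state(); C=cam("wrist",s); print(s['tool_pos'],s['tool_rot'],s['contact_force'],s['wrist_torque'],s['opening'],s['gripper_force'])
p,d=optics.snapshot("wrist"); cv2.imwrite("pics/w7.png",p); P=pts(C,d)
for n in("scene","side"):
    C=cam(n); q,d=optics.snapshot(n); cv2.imwrite(f"pics/{n}7.png",q); P=pts(C,d)
    m=(P[:,2]>.104)&(P[:,2]<.115)&(np.hypot(P[:,0]-.498,P[:,1]-.156)<.02); Q=P[m]; print('pin',n,len(Q),Q.mean(0) if len(Q) else '')
E
```

```text
[0.58028084 0.10565564 0.18745422] [ 1.79971726e+02 -6.21299891e-03  1.08344675e+02] [-3.16554706  0.81116303  4.4472887 ] [ 0.09359275  0.59659379 -0.14421536] 0.0568501934001529 55.00159442424774
pin scene 9 [0.50081223 0.14810523 0.1063968 ]
pin side 15 [0.4965323  0.14514889 0.1063396 ]
```

View pics/w7.png

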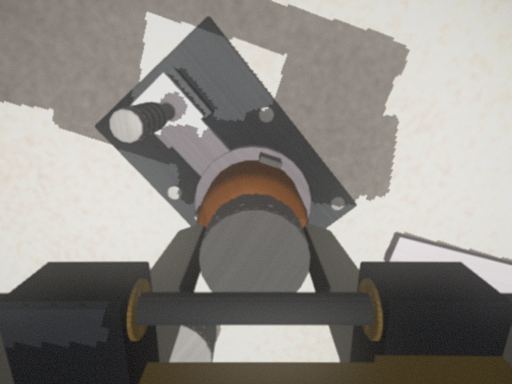

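The pin is upright in the ear at (130,122), and the cap is held between the fingers at (255,250). I continue the turn and check numerically that the cap's texture stays fixed relative to the gripper.

Call:
drive_tool([
  {"tx": 0, "ty": 0, "tz": 0, "spin": -0.8},
  {"tx": 0, "ty": 0, "tz": 0, "spin": -0.8},
  {"tx": 0, "ty": 0, "tz": 0, "spin": -0.8},
  {"tx": 0, "ty": 0, "tz": 0, "spin": -0.8},
  {"tx": 0, "ty": 0, "tz": 0, "spin": -0.8},
  {"tx": 0, "ty": 0, "tz": 0, "spin": -0.8},
  {"tx": 0, "ty": 0, "tz": 0, "spin": -0.8},
  {"tx": 0, "ty": 0, "tz": 0, "spin": -0.8},
])

```text
clock: 11.75
tool_pos: [0.5799, 0.1054, 0.1877]
tool_rot: [-180.0, -0.0, 137.7]
contact_force: [-5.9, -0.7, 8.0]
opening: 0.057
gripper_force: 55.0
```

```bash
cat >> h.py <<'E'
def chk(name):
    s=read_state(); C=cam("wrist",s); print(s['tool_pos'],s['tool_rot'],s['contact_force'],s['wrist_torque'],s['opening'],s['gripper_force'])
    p,d=optics.snapshot("wrist"); cv2.imwrite(f"pics/{name}.png",p); P=pts(C,d)
    m=(np.hypot(P[:,0]-.58,P[:,1]-.1057)<.025)&(P[:,2]>.11)&(P[:,2]<.2); print('captop z',np.median(P[m,2]))
    ez=(abs(P[:,2]-.038)<.002)&(np.hypot(P[:,0]-.5795,P[:,1]-.106)>.06)&(np.hypot(P[:,0]-.5795,P[:,1]-.106)<.12); e=P[ez]-[.5795,.106,0]; print('ear ang',np.degrees(np.arctan2(e[:,1].mean(),e[:,0].mean())),ez.sum())
    g=lambda n:cv2.GaussianBlur(cv2.cvtColor(cv2.imread(n),cv2.COLOR_BGR2GRAY).astype(np.float32),(0,0),.8)
    a,b=g("pics/w7.png"),g(f"pics/{name}.png"); o=(255,252)
    f=lambda i:(lambda x:x-cv2.GaussianBlur(x,(0,0),5))(i)
    pa=f(a)[226:278,228:282]
    for ang in range(-60,61,5):
        M=cv2.getRotationMatrix2D(o,ang,1); pb=f(cv2.warpAffine(b,M,(512,384)))[226:278,228:282]
        print(ang,round(float(np.corrcoef(pa.ravel(),pb.ravel())[0,1]),2),end='; ')
E
python3 -c "
from h import *
chk('w8')"
```

```text
[0.57991765 0.10535695 0.18765188] [-1.79964141e+02 -7.42300487e-03  1.37699678e+02] [-5.87377793 -0.70603323  8.04220975] [-0.21018203  1.07398565 -0.17302803] 0.05697210066503517 55.00226855278015
captop z 0.1288368093207937
ear ang 147.9225095576804 2805
-60 0.09; -55 0.06; -50 0.07; -45 0.09; -40 0.09; -35 0.11; -30 0.1; -25 0.12; -20 0.13; -15 0.18; -10 0.33; -5 0.54; 0 0.64; 5 0.54; 10 0.32; 15 0.13; 20 0.07; 25 0.07; 30 0.04; 35 0.03; 40 0.05; 45 0.06; 50 0.06; 55 0.07; 60 0.09;
```

The cap turns with the gripper: the texture match peaks at 0°. The ear is staying put at 148°.

Call:
drive_tool([
  {"tx": 0, "ty": 0, "tz": 0, "spin": -0.8},
  {"tx": 0, "ty": 0, "tz": 0, "spin": -0.8},
  {"tx": 0, "ty": 0, "tz": 0, "spin": -0.8},
  {"tx": 0, "ty": 0, "tz": 0, "spin": -0.8},
  {"tx": 0, "ty": 0, "tz": 0, "spin": -0.8},
  {"tx": 0, "ty": 0, "tz": 0, "spin": -0.8},
  {"tx": 0, "ty": 0, "tz": 0, "spin": -0.8},
  {"tx": 0, "ty": 0, "tz": 0, "spin": -0.8},
])

```text
clock: 12.6
tool_pos: [0.5796, 0.105, 0.1875]
tool_rot: [-179.9, -0.1, 167.0]
contact_force: [-7.1, -3.7, 8.4]
opening: 0.0571
gripper_force: 55.0
```

Call:
drive_tool([
  {"tx": 0, "ty": 0, "tz": 0, "spin": 0},
  {"tx": 0, "ty": 0, "tz": 0, "spin": 0},
])

```text
clock: 12.8
tool_pos: [0.5796, 0.105, 0.1875]
tool_rot: [-179.9, -0.1, 166.9]
contact_force: [-7.7, -2.3, 8.7]
opening: 0.0567
gripper_force: 55.0
```

```bash
python3 -c "
from h import *
chk('w9')"
```

```text
[0.57959495 0.10499675 0.18746991] [-1.79919150e+02 -6.82158299e-02  1.66897487e+02] [-7.66488491 -2.27736879  8.68696722] [-0.510238    1.29057155  0.03924818] 0.05673787676544177 55.00294625759125
captop z 0.1286544199341688
ear ang 150.71387928278156 2769
-60 0.11; -55 0.08; -50 0.09; -45 0.07; -40 0.08; -35 0.1; -30 0.14; -25 0.12; -20 0.11; -15 0.18; -10 0.36; -5 0.55; 0 0.64; 5 0.54; 10 0.34; 15 0.19; 20 0.14; 25 0.08; 30 0.07; 35 0.07; 40 0.05; 45 0.04; 50 0.04; 55 0.07; 60 0.1;
```

Call:
drive_tool([
  {"tx": 0, "ty": 0, "tz": -0.03, "spin": 0},
  {"tx": 0, "ty": 0, "tz": -0.04, "spin": 0},
  {"tx": 0, "ty": 0, "tz": 0, "spin": 0},
])

```text
clock: 13.15
tool_pos: [0.5797, 0.1051, 0.1919]
tool_rot: [-179.9, -0.1, 166.9]
contact_force: [-3.9, -3.7, 0.1]
opening: 0.0569
gripper_force: 55.0
```

Free: no downward resistance. I lift the remaining 30 mm or so.

Call:
drive_tool([
  {"tx": 0, "ty": 0, "tz": -0.06, "spin": 0},
  {"tx": 0, "ty": 0, "tz": -0.08, "spin": 0},
  {"tx": 0, "ty": 0, "tz": -0.08, "spin": 0},
  {"tx": 0, "ty": 0, "tz": -0.08, "spin": 0},
  {"tx": 0, "ty": 0, "tz": -0.08, "spin": 0},
  {"tx": 0, "ty": 0, "tz": -0.03, "spin": 0},
  {"tx": 0, "ty": 0, "tz": 0, "spin": 0},
  {"tx": 0, "ty": 0, "tz": 0, "spin": 0},
])

```text
clock: 13.95
tool_pos: [0.5801, 0.1055, 0.2232]
tool_rot: [-180.0, 0.0, 167.0]
contact_force: [-0.1, 0.2, -0.3]
opening: 0.0569
gripper_force: 55.0
```

```bash
python3 - <<'E'
from h import *
s=read_state(); C=cam("wrist",s); print(s['tool_pos'],s['tool_rot'],s['contact_force'],s['opening'],s['gripper_force'])
p,d=optics.snapshot("wrist"); cv2.imwrite("pics/w10.png",p); P=pts(C,d)
m=(np.hypot(P[:,0]-.58,P[:,1]-.1057)<.025)&(P[:,2]>.15)&(P[:,2]<.18); Q=P[m]; A=np.linalg.lstsq(np.c_[Q[:,:2],np.ones(len(Q))],Q[:,2],rcond=None)[0]; print('captop',np.median(Q[:,2]),'tilt deg',np.degrees(A[:2]))
m=(P[:,2]>.104)&(P[:,2]<.112)&(np.hypot(P[:,0]-.498,P[:,1]-.156)<.02); Q=P[m]; print('pin',len(Q),Q.mean(0) if len(Q) else '')
q,d=optics.snapshot("side"); C=cam("side"); P=pts(C,d)
m=(np.hypot(P[:,0]-.58,P[:,1]-.106)<.033)&(P[:,2]>.1)&(P[:,2]<.17); print(np.histogram(P[m,2],bins=np.arange(.1,.171,.005)))
a=cv2.resize(q[130:230,180:320],(560,400),interpolation=cv2.INTER_CUBIC); b=cv2.resize(p,(240,180)); b=np.vstack([b,np.zeros((220,240,3),np.uint8)])
cv2.imwrite("pics/c10.png",np.hstack([a,b]))
E
```

```text
[0.58009267 0.1055429  0.22316039] [-1.79998589e+02  1.98393351e-04  1.67005028e+02] [-0.06035042  0.17976685 -0.32029543] 0.05685638987623524 54.999797344207764
captop 0.16427475030610905 tilt deg [-0.07839271  0.12240497]
pin 693 [0.49840081 0.14833683 0.10777049]
(array([14, 41, 25, 29, 32,  0,  1, 18, 20, 23, 19, 21, 92,  7]), array([0.1  , 0.105, 0.11 , 0.115, 0.12 , 0.125, 0.13 , 0.135, 0.14 ,
       0.145, 0.15 , 0.155, 0.16 , 0.165, 0.17 ]))
```

View pics/c10.png

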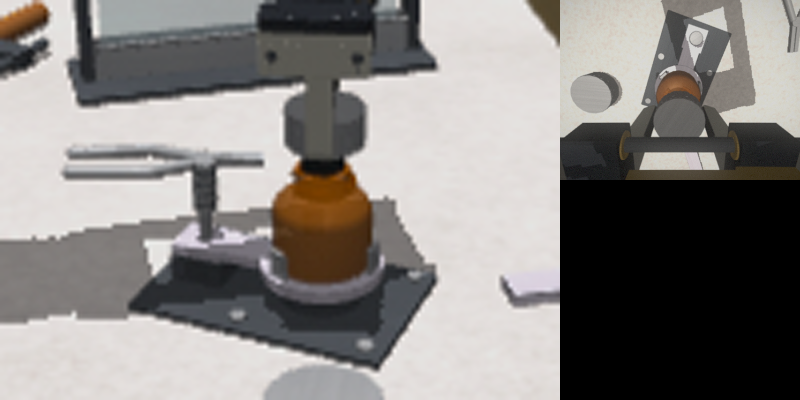

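The side crop shows the cap level over the jar with its rim about 20 mm above the mouth, and the pin still seated in the ear at crop (205,200). Handing in.

```bash
python3 -c "
from h import *
print(ctrl.close_job())"
```

```text
the job is handed in; nothing more can be done
None
```

The job is handed in: the pin is seated through the ear and released, and the cap, turned about 77° anticlockwise until it came free, is held level about 20 mm above the jar mouth (about 14 s on the robot's clock).

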